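# Draw in the red tie rod's turnbuckle

## Robot

A 7-joint arm with a two-finger parallel gripper is mounted at the origin on the work surface. World frame = base frame: x ahead of the robot, y to its left, z up, the work surface at z = 0. Lengths are in m, angles in rad, forces in N, time in s.
With the tool pointing down it reaches from about 0.35 to 0.9 m from the base axis. Payload 7.2 kg.
Tool frame: the origin (TCP) lies at the very end of the fingers, on their centre line; the grasp point (between the pads) lies 19 mm behind it; z points along the fingers, y is the direction in which the jaws open and shut (so a half turn about z gives the same grasp; the last joint's range is limited). The gripper opens to 88 mm and grips with 3 to 60 N. Pads are 20 mm wide; open, the fingers measure 115 mm over their backs; the gripper's body (75 mm by 178 mm) begins 61 mm behind the grasp point.
Start: joints at [1.133, 0.411, -0.013, 1.596, 0.006, 1.134, -0.082], TCP at [0.226, -0.583, 0.223] pointing down, gripper open.
Joint ranges: [-2.95, 2.95], [-0.29, 1.99], [-1.47, 1.44], [0.14, 2.54], [-1.03, 4.17], [0.13, 1.85], [-2.86, 2.86]. Speed limits (rad/s): [2.39, 2.39, 3.01, 3.01, 3.14, 3.14, 3.14].

## Interface

Orientations are given as a unit quaternion [w, x, y, z].
In Python, from plant import status, eyes, sign_off gives the robot as it stands.
- The arm moves only by the tool send_rows, never from a script. Its arguments are lists of equal length, an entry for each row: "dp": the shift along the tool's x, y, z in units of 30 mm (1.0 is 30 mm), a list of three; "rotation": the turn, a rotation vector about the tool's x, y, z in units of 5 degrees (1.0 is 5 degrees), a list of three; "jaw": the gripper's target within -1 to 1 (fully open at 1, half-way at 0, shut at -1). In form: {"dp": [[dx, dy, dz], ...], "rotation": [[rx, ry, rz], ...], "jaw": [jaw, ...]}. A call has 1 to 10 rows; each row shifts and turns the commanded pose from where the row before left it, along the tool's axes as they then stand; what a row does not reach is not made up. A row lasts 1/12 s, in which the tool goes at most 41.7 mm and 7.16 degrees, less where a joint would pass 70% of its speed; a pose out of reach is approached as far as the arm can. A call is refused whole if a number of a shift passes 1 or a number of a turn 1, either way. A call with a gripper value outside its range is refused whole. The fingers move at their own pace and stop on an object; the grip force is fixed at half the most. Time passes only in rows, so rows that do not move let the fingers close. It gives the time, the measured TCP pose, the force and the opening at its end, in the units of the state.
- status.sense(): the state, without advancing time (a new reading comes with each control period).
- eyes.capture(name): name is "scene" or "top"; returns the picture (400x640x3 uint8, blue, green, red); there is no depth.
- eyes.calibration(name): a dict with "fovy" (degrees; the focal length in pixels is half the picture's height over the tangent of half this angle, whatever the lens; pixels are square), "cx", "cy" (the principal point, pixels), "cam_to_world" (4x4, takes a point from camera to world coordinates). Camera axes: x right, y up, looking along -z (the intrinsics and any distortion apply to the point x, -y, -z); pixel columns grow to the right and rows downward; lengths in m; the calibration is good to about 2 mm. A picture is of the moment at which its call begins. calibration takes no time and is no camera call.
- sign_off(): hands the job in, once; it reports no verdict.
The state is a dict: "t": time; "joints": joint angles; "dq": joint speeds; "joint_torque": joint torques, N m; "position": TCP position; "ee_rot": TCP orientation; "force": force on the tool from outside, world axes, zero at the start; "torque": the same for the moment, N m; "grip_width": finger opening in m.
Only numpy, scipy, OpenCV 4.12 (cv2) and the standard library are available. Lean on these libraries where they do the work, as an engineer would, in place of code of your own. Each camera call takes 0.05 s, during which the arm holds its last target.

## Task

On the robotics bench stand two tie-rod jigs. On the one with the red knob, swing the knob's bar over, away from the robot, to turn the turnbuckle's middle body until both threaded ends are drawn fully in, then let go. Leave the blue one's turnbuckle as it is.

Things in the scene. Friction and masses are not known exactly. Their poses are not given: they have to be found in the camera images.
- red_jig: Jig to work on, fixed: plate 100 x 300 x 12 mm with red strips; turnbuckle level along its y, axis 75 mm above the bench: steel body 114 x 30 mm, brass threaded rods, carriages 88 mm high about 116 mm either side of the middle. Turning the body slides both in 8 mm per rad to the green stops. Origin: underside centre, below the turnbuckle's middle; x away from the robot (yaw within 23 deg), z up.
- red_sleeve (a joint): Turn of the red turnbuckle's middle body about the jig's y axis, rad: 0 bar upright; negative: bar and knob lean towards the robot (jig -x; starts there, -0.85 to -0.35); positive: lean away (jig +x). +0.9: both ends fully in (stop); -0.9: the other stop. Friction 0.1 N m, 1 to 2 N at the knob; it stays where it is left. A gripped knob may creep up to 15 mm between the pads: go on a little, gently, to the stop.
- red_knob (a point): Centre of the red barrel knob (28 mm diameter, 30 mm long along the turnbuckle, flat ends) on a bar 9 mm thick, 90 mm from the turnbuckle's axis. It swings in the jig's x-z plane; height 75 mm + 90 mm x cos(turn). Can be pinched by its ends from above, fingers closing along the jig's y; it turns between the pads, the tool need not tilt. Its y lies along the turnbuckle, its z outward along the bar.
- blue_knob (a point): Centre of the blue barrel knob (28 mm diameter, 30 mm long) on the bar of the other, otherwise identical jig (blue strips), which is to be left as it is. Either jig may stand on the left or the right.

How it is judged:
At the end, for the whole second after the job is handed in: The red turnbuckle's body is turned to within 0.2 rad (11 degrees) of its drawn-in stop and at rest, and the blue knob is within 15 mm of where it started (value of joint red_sleeve above 0.7 rad and velocity of joint red_sleeve between -0.05 and 0.05 rad/s and distance of blue_knob from where it was at the start of the episode below 0.015 m); the robot touches nothing.
It fails at once if the blue knob is moved by more than 15 mm (distance of blue_knob from where it was at the start of the episode above 0.015 m).
It also fails if it takes over 38 s, if anything falls off the work surface, if the arm or the gripper's body presses on something with over 40 N, if the wrist force passes 120 N, or if a joint passes its speed limit or range.

## Working session

There is one attempt and no reset: what is moved stays moved. The work goes in short steps, Python scripts to look and compute and a tool call to move; the robot and the scene stay as the last step left them, time stands still between calls to the robot, and variables do not carry over. Pictures are saved under pics/ and viewed, and the job is handed in when it is done.

Besides the shell and the picture viewer there is one more tool, called after ">>>" by a JSON object that holds its "api" and its "payload", one argument or row to a line. send_rows: Moves the arm, as the interface text tells. Its arguments: {"type":"object","properties":{"dp":{"type":"array","items":{"type":"array","items":{"type":"number"}}},"rotation":{"type":"array","items":{"type":"array","items":{"type":"number"}}},"jaw":{"type":"array","items":{"type":"number"}}},"required":["dp","rotation","jaw"]}

```bash
mkdir -p pics; ls
python3 - <<'E'
from plant import status, eyes
import cv2
s=status.sense(); print({k:s[k] for k in('t','position','ee_rot','grip_width','force')})
for n in('scene','top'):
    cv2.imwrite(f'pics/{n}0.png',eyes.capture(n)); print(n,eyes.calibration(n))
E
```

```text
pics
{'t': 0.0, 'position': array([ 0.22569897, -0.58229309,  0.22182281]), 'ee_rot': array([-7.59399962e-04,  9.82945310e-01,  1.83896449e-01, -1.91094734e-04]), 'grip_width': 0.08775583641974921, 'force': array([-0.28383017,  0.05935695,  0.37857551])}
scene {'fovy': 54.7903706603423, 'cx': 320.1014225262821, 'cy': 199.2483068928525, 'cam_to_world': array([[-0.266074  , -0.61321382,  0.7437563 ,  1.10932695],
       [ 0.96381229, -0.18240152,  0.1944108 ,  0.14942582],
       [ 0.01644689,  0.76856912,  0.63955532,  0.58753857],
       [ 0.        ,  0.        ,  0.        ,  1.        ]])}
top {'fovy': 57.66840559754345, 'cx': 320.5080331678656, 'cy': 194.9051779691531, 'cam_to_world': array([[ 1.46267590e-02,  9.92741238e-01, -1.19377097e-01,
         4.91082269e-01],
       [-9.99701436e-01,  1.21823060e-02, -2.11809005e-02,
        -6.79981467e-04],
       [-1.95728651e-02,  1.19651263e-01,  9.92623029e-01,
         8.17047208e-01],
       [ 0.00000000e+00,  0.00000000e+00,  0.00000000e+00,
         1.00000000e+00]])}
```

View pics/scene0.png

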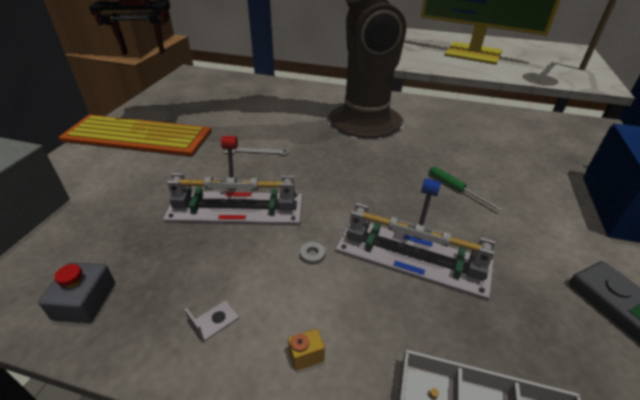

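View pics/top0.png

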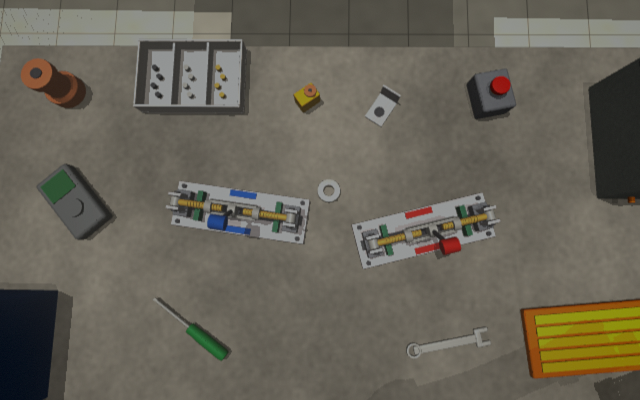

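```bash
cat > h.py <<'E'
import numpy as np
from plant import eyes
def ray(n,u,v):
    c=eyes.calibration(n);f=200/np.tan(np.radians(c['fovy']/2));T=c['cam_to_world']
    d=T[:3,:3]@np.array([(u-c['cx'])/f,-(v-c['cy'])/f,-1]);return T[:3,3],d/np.linalg.norm(d)
def plane(n,u,v,z):
    o,d=ray(n,u,v);return o+d*(z-o[2])/d[2]
def tri(a,b):
    o1,d1=ray('scene',*a);o2,d2=ray('top',*b)
    t=np.linalg.lstsq(np.c_[d1,-d2],o2-o1,rcond=None)[0]
    p,q=o1+t[0]*d1,o2+t[1]*d2;return (p+q)/2,np.linalg.norm(p-q)
E
python3 - <<'E'
import cv2,numpy as np
from h import *
t=cv2.imread('pics/top0.png');s=cv2.imread('pics/scene0.png')
cv2.imwrite('pics/topc.png',cv2.resize(t[180:280,340:510],None,fx=4.7,fy=4.7,interpolation=cv2.INTER_CUBIC))
cv2.imwrite('pics/scc.png',cv2.resize(s[125:230,155:315],None,fx=5,fy=5,interpolation=cv2.INTER_CUBIC))
for im,n in((t,'top'),(s,'scene')):
    b,g,r=[im[...,i].astype(int) for i in range(3)]
    m=((r>90)&(g<0.4*r)&(b<0.4*r)).astype('uint8')
    k,l,st,c=cv2.connectedComponentsWithStats(m)
    for i in range(1,k):
        if st[i,4]>15:print(n,st[i],c[i])
E
```

```text
top [492  76  18  18 250] [500.744  84.304]
top [406 207  26  11 130] [418.30769231 212.28461538]
top [441 238  20  16 229] [451.02183406 245.17030568]
top [415 243  24  11 122] [427.         248.17213115]
scene [222 136  14   8  95] [228.18947368 139.56842105]
scene [232 192  18   4  52] [240.53846154 193.94230769]
scene [219 216  26   3  73] [231.94520548 216.95890411]
scene [ 55 264  25  18 325] [ 66.86769231 272.65538462]
```

View pics/topc.png

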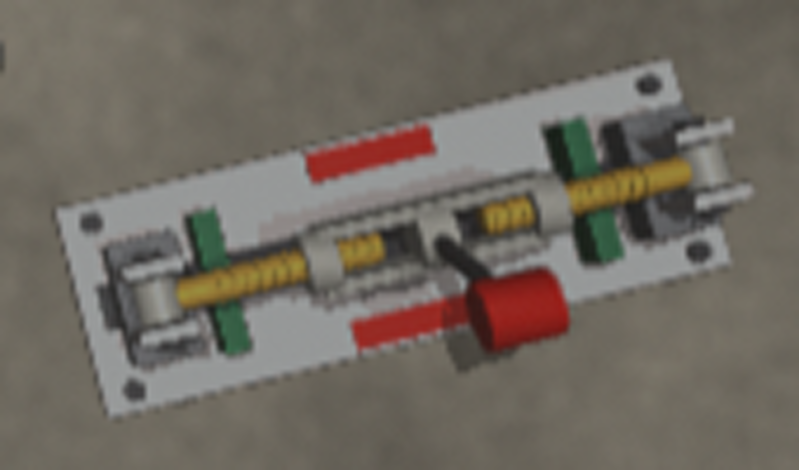

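View pics/scc.png

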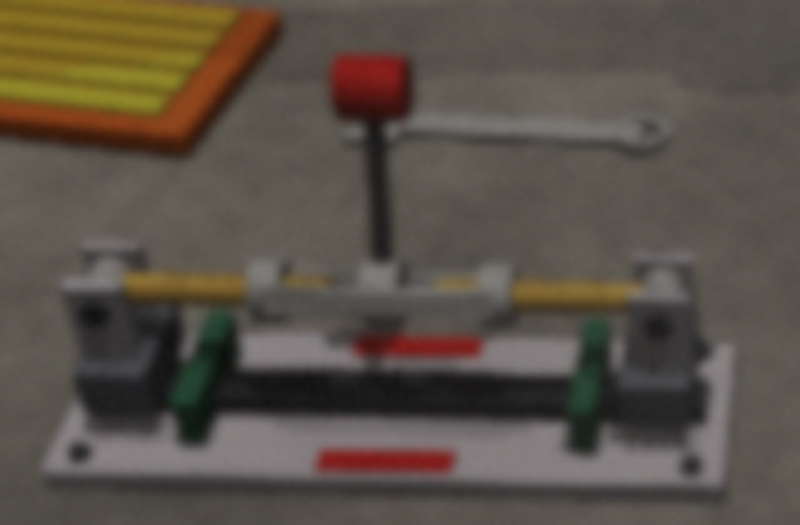

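Run:
```python
from h import *
C=[plane('top',340+(x+.5)/4.7-.5,180+(y+.5)/4.7-.5,.012) for x,y in((57,207),(668,60),(730,262),(110,418))]
C=np.array(C);print(C.round(4),[np.linalg.norm(C[i]-C[(i+1)%4]) for i in range(4)])
ctr=C.mean(0)
ya=C[0]+C[3]-C[1]-C[2];yaw=np.arctan2(-ya[0],ya[1]);print('ctr',ctr,'yaw',yaw)
k,e=tri((155+371.5/5-.5,125+87.5/5-.5),(340+519.5/4.7-.5,180+310.5/4.7-.5));print('knob',k,e)
x=np.array([np.cos(yaw),np.sin(yaw)]);y=np.array([-x[1],x[0]])
d=(k-ctr)[:2];print('jig x,y',d@x,d@y,'theta',np.arctan2(d@x,k[2]-.075),'r',np.hypot(d@x,k[2]-.075))
Cs=np.array([plane('scene',155+(a+.5)/5-.5,125+(b+.5)/5-.5,.012) for a,b in((45,478),(724,490),(735,345))]);print(Cs.round(4))
```

```text
[[ 0.5248 -0.0534  0.012 ]
 [ 0.5979 -0.3406  0.012 ]
 [ 0.5037 -0.3655  0.012 ]
 [ 0.4278 -0.0783  0.012 ]] [np.float64(0.2963463124255135), np.float64(0.0975108075142099), np.float64(0.29708928001680435), np.float64(0.10020142422541994)]
ctr [ 0.51355467 -0.2094407   0.012     ] yaw 0.2537734536149084
knob [ 0.48158417 -0.21791554  0.15702519] 0.0031944318088957075
jig x,y -0.033074221353744236 -0.0001769504012183232 theta -0.3832793915758368 r 0.08844227796766023
[[ 0.6052 -0.3319  0.012 ]
 [ 0.5292 -0.0475  0.012 ]
 [ 0.4323 -0.0731  0.012 ]]
```

Run:
```python
import cv2
t=cv2.imread('pics/top0.png');s=cv2.imread('pics/scene0.png')
cv2.imwrite('pics/topb.png',cv2.resize(t[170:255,155:325],None,fx=4.7,fy=4.7,interpolation=cv2.INTER_CUBIC))
cv2.imwrite('pics/scb.png',cv2.resize(s[170:300,325:505],None,fx=4.4,fy=4.4,interpolation=cv2.INTER_CUBIC))
```

```text
(no output)
```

View pics/topb.png

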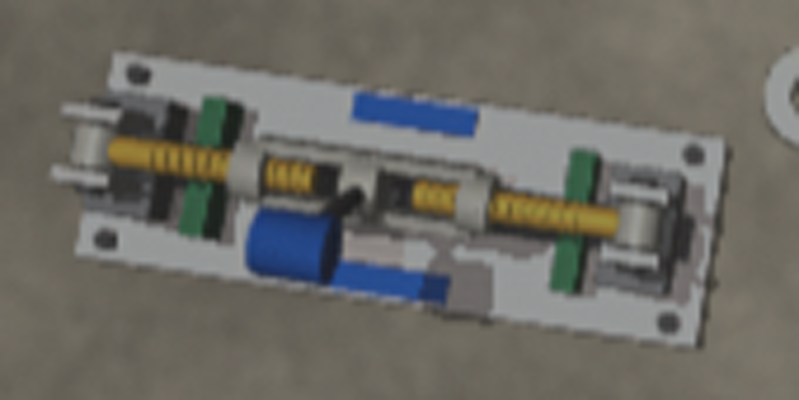

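View pics/scb.png

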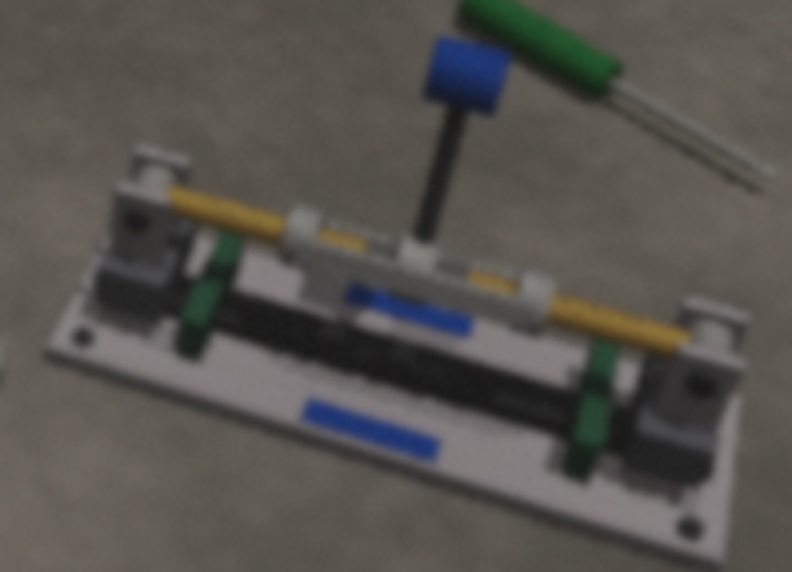

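```bash
cat > fit.py <<'E'
from h import *
from scipy.optimize import least_squares
from scipy.spatial.transform import Rotation as R
def up(L,ox,oy,s): return [(ox+(x+.5)/s-.5,oy+(y+.5)/s-.5) for x,y in L]
# corner order: (+x,+y)(+x,-y)(-x,-y)(-x,+y)
obs=[]
def add(cam,j,pts,px): obs.extend((cam,j,p,q) for p,q in zip(pts,px))
h=[(.05,.15,.012),(.05,-.15,.012),(-.05,-.15,.012),(-.05,.15,.012)]
add('top',0,h+['k'],up([(57,207),(668,60),(730,262),(110,418),(519,310)],340,180,4.7))
add('top',1,h+['k'],up([(113,53),(727,138),(700,348),(77,257),(293,246)],155,170,4.7))
add('scene',0,[h[1],h[0],h[3],'k'],up([(45,478),(724,490),(735,345),(371,87)],155,125,5))
add('scene',1,[h[1],h[0],h[3],'k'],up([(47,350),(722,562),(742,400),(468,75)],325,170,4.4))
cal={n:eyes.calibration(n) for n in('top','scene')}
def world(q,p):
    x,y,w,th=q
    if isinstance(p,str): p=(.09*np.sin(th),0,.075+.09*np.cos(th))
    c,s=np.cos(w),np.sin(w);return np.array([x+c*p[0]-s*p[1],y+s*p[0]+c*p[1],p[2]])
def proj(n,P,v):
    c=cal[n];f=200/np.tan(np.radians(c['fovy']/2));T=c['cam_to_world']
    k,t,r=v[0],v[1:4],v[4:7]
    d=R.from_rotvec(r).as_matrix()@T[:3,:3].T@(P-T[:3,3]-t)
    a,b=d[0]/-d[2],-d[1]/-d[2];g=1+k*(a*a+b*b)
    return np.array([c['cx']+f*a*g,c['cy']+f*b*g])
def res(z):
    e=[]
    V={'top':z[8:15],'scene':z[15:22]}
    for n,j,p,q in obs: e+=list(proj(n,world(z[4*j:4*j+4],p),V[n])-q)
    for v in V.values(): e+=list(v[:1]/.2)+list(v[1:4]/.002)+list(v[4:7]/.003)
    return np.array(e)
z0=np.r_[.51,-.21,.25,-.4,.52,.2,-.15,-.5,np.zeros(14)]
s=least_squares(res,z0)
if __name__=='__main__':
    np.set_printoptions(suppress=True,precision=4)
    print(s.x[:8]);print(s.x[8:15]);print(s.x[15:]);print(s.fun[:len(obs)*2].reshape(-1,2).round(2))
    print(np.sqrt(np.diag(np.linalg.inv(s.jac.T@s.jac)))[:8]); print(world(s.x[:4],'k'),world(s.x[4:8],'k'))
E
python3 fit.py
```

```text
[ 0.515  -0.2091  0.2543 -0.3785  0.5499  0.198  -0.129  -0.3511]
[-0.0326  0.0005  0.0008 -0.0002 -0.0013 -0.0011  0.0005]
[-0.0362 -0.0005 -0.0008  0.0005 -0.002  -0.0019  0.0003]
[[-0.17  0.34]
 [ 0.26 -0.74]
 [ 0.12  0.07]
 [-0.09  0.12]
 [-0.52  0.14]
 [ 0.38 -0.4 ]
 [ 0.13 -0.04]
 [-0.77  0.01]
 [-0.25 -0.18]
 [ 0.52  0.29]
 [-0.83 -1.01]
 [-0.14 -0.25]
 [ 0.09  0.01]
 [ 0.38  0.89]
 [-0.06 -0.17]
 [ 0.33  0.13]
 [-0.32 -1.24]
 [ 0.15  1.02]]
[0.0028 0.0025 0.0066 0.025  0.0027 0.0023 0.0062 0.0241]
[ 0.4828 -0.2174  0.1586] [0.5192 0.202  0.1595]
```

>>> {"api": "send_rows", "payload": {
  "dp": [
    [0,0,0],
    [0,0,0],
    [0.95,-0.8,0],
    [0.95,-0.8,0],
    [0.95,-0.8,0],
    [0.95,-0.8,0],
    [0.95,-0.8,0],
    [0.95,-0.8,0],
    [0.95,-0.8,0],
    [0.95,-0.8,0]
  ],
  "rotation": [
    [0,0,0.67],
    [0,0,0.67],
    [0,0,0],
    [0,0,0],
    [0,0,0],
    [0,0,0],
    [0,0,0],
    [0,0,0],
    [0,0,0],
    [0,0,0]
  ],
  "jaw": [1,1,1,1,1,1,1,1,1,1]
}}

```text
t: 0.93
position: [0.3991, -0.3381, 0.2225]
ee_rot: [-0.0, 0.992, 0.126, -0.0]
force: [0.5, -1.0, -0.0]
grip_width: 0.0877
```

```bash
cat > g.py <<'E'
import sys
from plant import status
import numpy as np
from scipy.spatial.transform import Rotation as R
def to(p,yaw=.254):
    s=status.sense();q=s['ee_rot'];M=R.from_quat(q,scalar_first=True)
    print('t',s['t'],'pos',s['position'].round(4),'F',s['force'].round(2),'w',round(s['grip_width'],4),'dq',abs(s['dq']).max().round(3))
    print('dp',(M.inv().apply(np.array(p)-s['position'])/.03).round(2))
    c,n=np.cos(yaw),np.sin(yaw);T=np.array([[c,n,0],[n,-c,0],[0,0,-1]])
    print('rot',(np.degrees((M.inv()*R.from_matrix(T)).as_rotvec())/5).round(2))
if __name__=='__main__': to([float(a) for a in sys.argv[1:4]])
E
python3 g.py .483 -.217 .22
```

```text
t 0.9333 pos [ 0.3991 -0.3381  0.2225] F [ 0.5  -0.99 -0.04] w 0.0877 dq 0.911
dp [ 3.72 -3.21  0.08]
rot [-0.    0.   -0.01]
```

>>> {"api": "send_rows", "payload": {
  "dp": [
    [0.95,-0.8,0],
    [0.95,-0.8,0],
    [0.95,-0.8,0],
    [0.8,-0.7,0],
    [0,0,0],
    [0,0,0]
  ],
  "rotation": [
    [0,0,0],
    [0,0,0],
    [0,0,0],
    [0,0,0],
    [0,0,0],
    [0,0,0]
  ],
  "jaw": [1,1,1,1,1,1]
}}

```text
t: 1.43
position: [0.4821, -0.2204, 0.2223]
ee_rot: [-0.0, 0.992, 0.128, -0.0]
force: [-1.6, -0.5, -0.1]
grip_width: 0.088
```

```bash
python3 g.py .483 -.217 .14
python3 - <<'E'
from plant import eyes
import cv2
s=eyes.capture('scene');t=eyes.capture('top')
cv2.imwrite('pics/s1.png',cv2.resize(s[60:230,130:340],None,fx=3.5,fy=3.5,interpolation=cv2.INTER_CUBIC))
cv2.imwrite('pics/t1.png',t)
E
```

```text
t 1.4333 pos [ 0.4821 -0.2204  0.2223] F [-1.57 -0.53 -0.13] w 0.088 dq 0.048
dp [ 0.06 -0.1   2.74]
rot [-0.01  0.    0.04]
```

View pics/s1.png

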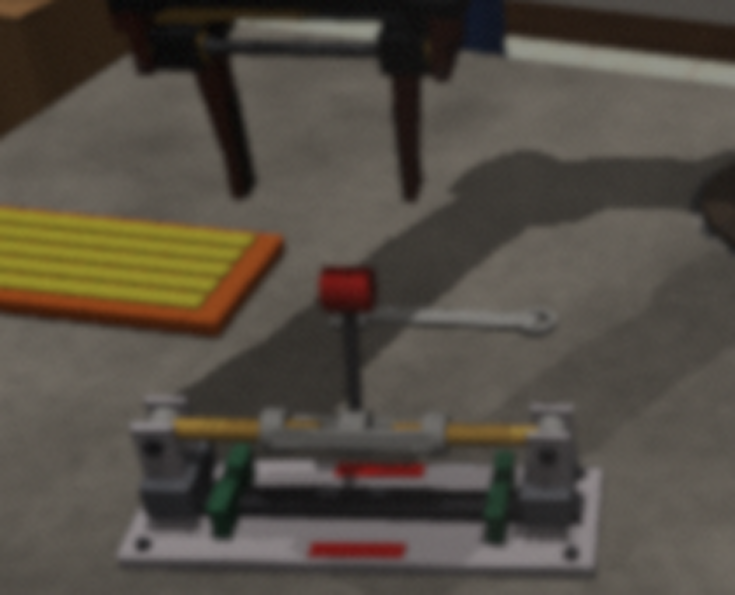

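Run:
```python
from fit import *
print(proj('scene',np.array([.4821,-.2204,.2223]),s.x[15:22]))
```

```text
[223.78826456 115.21506409]
```

>>> {"api": "send_rows", "payload": {
  "dp": [
    [0.06,-0.1,0.6],
    [0,0,0.6],
    [0,0,0.6],
    [0,0,0.5],
    [0,0,0.44],
    [0,0,0],
    [0,0,0]
  ],
  "rotation": [
    [0,0,0.04],
    [0,0,0],
    [0,0,0],
    [0,0,0],
    [0,0,0],
    [0,0,0],
    [0,0,0]
  ],
  "jaw": [1,1,1,1,1,1,1]
}}

```text
t: 2.12
position: [0.4812, -0.2202, 0.1401]
ee_rot: [-0.0, 0.992, 0.123, -0.001]
force: [-0.3, 0.3, 0.4]
grip_width: 0.0878
```

```bash
python3 g.py .483 -.217 .14
python3 - <<'E'
from plant import eyes
import cv2
s=eyes.capture('scene')
cv2.imwrite('pics/s2.png',cv2.resize(s[60:230,130:340],None,fx=3.5,fy=3.5,interpolation=cv2.INTER_CUBIC))
E
```

```text
t 2.1167 pos [ 0.4812 -0.2202  0.1401] F [-0.27  0.32  0.42] w 0.0878 dq 0.024
dp [ 0.08 -0.09  0.  ]
rot [-0.01  0.02 -0.08]
```

View pics/s2.png

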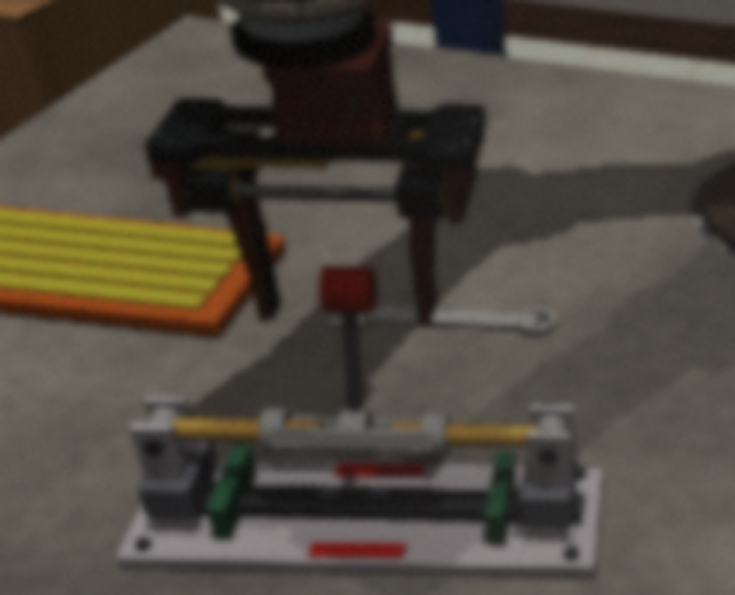

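>>> {"api": "send_rows", "payload": {
  "dp": [
    [0.08,-0.08,0],
    [0,0,0],
    [0,0,0],
    [0,0,0],
    [0,0,0],
    [0,0,0],
    [0,0,0]
  ],
  "rotation": [
    [0,0,0],
    [0,0,0],
    [0,0,0],
    [0,0,0],
    [0,0,0],
    [0,0,0],
    [0,0,0]
  ],
  "jaw": [-1,-1,-1,-1,-1,-1,-1]
}}

```text
t: 2.75
position: [0.4841, -0.2161, 0.1405]
ee_rot: [0.0, 0.992, 0.124, 0.0]
force: [0.4, 1.0, -1.1]
grip_width: 0.0446
```

```bash
python3 g.py .483 -.217 .14
python3 - <<'E'
from plant import eyes
import cv2
s=eyes.capture('scene')
cv2.imwrite('pics/s3.png',cv2.resize(s[60:230,130:340],None,fx=3.5,fy=3.5,interpolation=cv2.INTER_CUBIC))
E
```

```text
t 2.75 pos [ 0.4841 -0.2161  0.1405] F [ 0.38  1.04 -1.05] w 0.0446 dq 0.003
dp [-0.04  0.02  0.02]
rot [ 0.   -0.   -0.05]
```

View pics/s3.png

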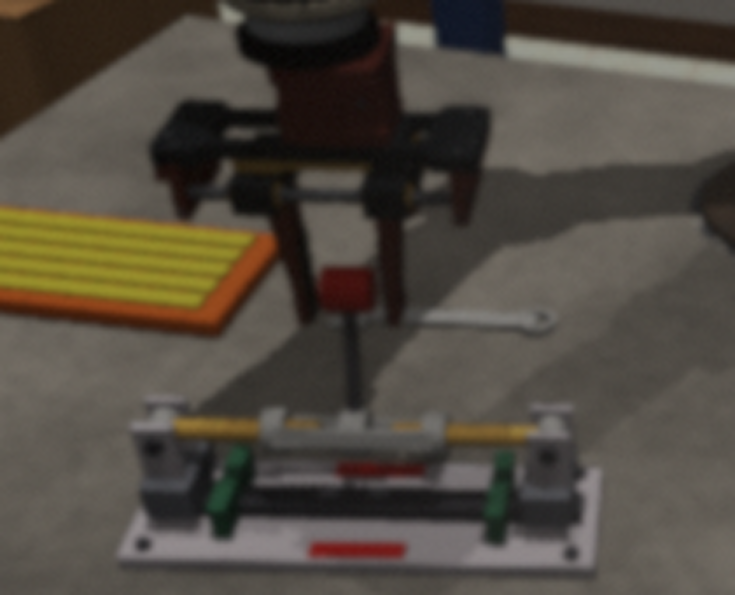

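Fingers straddle the knob evenly (knob at crop (347,290)); still closing.

>>> {"api": "send_rows", "payload": {
  "dp": [
    [0,0,0],
    [0,0,0],
    [0,0,0],
    [0,0,0],
    [0,0,0]
  ],
  "rotation": [
    [0,0,0],
    [0,0,0],
    [0,0,0],
    [0,0,0],
    [0,0,0]
  ],
  "jaw": [-1,-1,-1,-1,-1]
}}

```text
t: 3.22
position: [0.4842, -0.2167, 0.1405]
ee_rot: [0.0, 0.992, 0.124, 0.0]
force: [1.3, -3.5, -2.0]
grip_width: 0.0295
```

```bash
python3 g.py .483 -.217 .14
python3 - <<'E'
import numpy as np
# arc from theta=-.38 to 0.93: increments in tool x and z(down)
th=np.linspace(-.38,.93,17)
print(th.round(3));print(np.c_[3*np.diff(np.sin(th)),-3*np.diff(np.cos(th))].round(2))
E
```

```text
t 3.2167 pos [ 0.4842 -0.2167  0.1405] F [ 1.32 -3.53 -2.  ] w 0.0295 dq 0.002
dp [-0.04 -0.    0.02]
rot [ 0.01 -0.   -0.05]
[-0.38  -0.298 -0.216 -0.134 -0.052  0.029  0.111  0.193  0.275  0.357
  0.439  0.521  0.602  0.684  0.766  0.848  0.93 ]
[[ 0.23 -0.08]
 [ 0.24 -0.06]
 [ 0.24 -0.04]
 [ 0.24 -0.02]
 [ 0.25 -0.  ]
 [ 0.24  0.02]
 [ 0.24  0.04]
 [ 0.24  0.06]
 [ 0.23  0.08]
 [ 0.23  0.1 ]
 [ 0.22  0.11]
 [ 0.21  0.13]
 [ 0.2   0.15]
 [ 0.18  0.16]
 [ 0.17  0.18]
 [ 0.15  0.19]]
```

Gripped (29.5 mm). Swing the first part.

>>> {"api": "send_rows", "payload": {
  "dp": [
    [0.23,0,-0.08],
    [0.24,0,-0.06],
    [0.24,0,-0.04],
    [0.24,0,-0.02],
    [0.25,0,0],
    [0.24,0,0.02],
    [0.24,0,0.04],
    [0.24,0,0.06]
  ],
  "rotation": [
    [0,0,0],
    [0,0,0],
    [0,0,0],
    [0,0,0],
    [0,0,0],
    [0,0,0],
    [0,0,0],
    [0,0,0]
  ],
  "jaw": [-1,-1,-1,-1,-1,-1,-1,-1]
}}

```text
t: 3.88
position: [0.5389, -0.2025, 0.1429]
ee_rot: [0.0, 0.992, 0.124, -0.001]
force: [-4.0, -3.1, 5.1]
grip_width: 0.0297
```

```bash
python3 g.py .5396 -.2024 .1426
python3 - <<'E'
from plant import eyes
import cv2
s=eyes.capture('scene')
cv2.imwrite('pics/s4.png',cv2.resize(s[60:230,130:340],None,fx=3.5,fy=3.5,interpolation=cv2.INTER_CUBIC))
E
```

```text
t 3.8833 pos [ 0.5389 -0.2025  0.1429] F [-3.98 -3.1   5.14] w 0.0297 dq 0.157
dp [0.02 0.   0.01]
rot [-0.    0.03 -0.06]
```

View pics/s4.png

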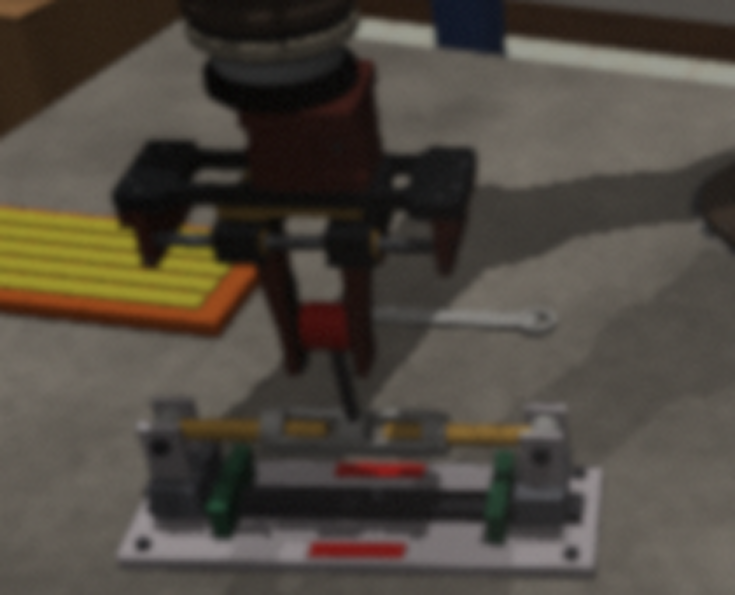

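The knob follows (crop (323,325)), still held. Forces are low, so I continue.

>>> {"api": "send_rows", "payload": {
  "dp": [
    [0.23,0,0.08],
    [0.23,0,0.1],
    [0.22,0,0.11],
    [0.21,0,0.13],
    [0.2,0,0.15],
    [0.18,0,0.16],
    [0.17,0,0.18],
    [0,0,0]
  ],
  "rotation": [
    [0,0,0],
    [0,0,0],
    [0,0,0],
    [0,0,0],
    [0,0,0],
    [0,0,0],
    [0,0,0],
    [0,0,0]
  ],
  "jaw": [-1,-1,-1,-1,-1,-1,-1,-1]
}}

```text
t: 4.6
position: [0.5849, -0.1906, 0.1165]
ee_rot: [0.0, 0.992, 0.125, 0.003]
force: [4.6, -1.1, 4.8]
grip_width: 0.0298
```

```bash
python3 g.py .5834 -.1914 .112
python3 - <<'E'
from plant import eyes
import cv2
s=eyes.capture('scene');t=eyes.capture('top')
cv2.imwrite('pics/s5.png',cv2.resize(s[60:230,130:340],None,fx=3.5,fy=3.5,interpolation=cv2.INTER_CUBIC))
E
```

```text
t 4.6 pos [ 0.5849 -0.1906  0.1165] F [ 4.63 -1.1   4.76] w 0.0298 dq 0.013
dp [-0.06  0.01  0.15]
rot [ 0.02 -0.06 -0.04]
```

View pics/s5.png

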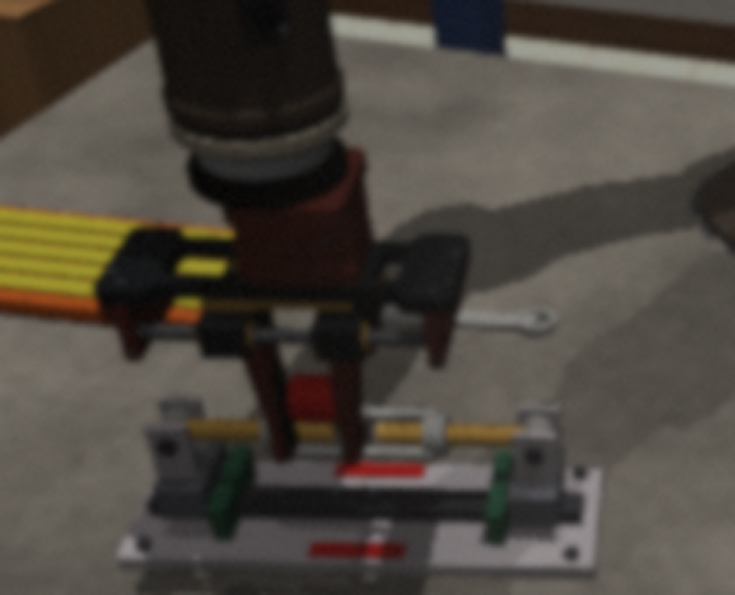

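>>> {"api": "send_rows", "payload": {
  "dp": [
    [0.1,0,0.13],
    [0.1,0,0.13],
    [0.08,0,0.12],
    [0,0,0],
    [0,0,0]
  ],
  "rotation": [
    [0,0,0],
    [0,0,0],
    [0,0,0],
    [0,0,0],
    [0,0,0]
  ],
  "jaw": [-1,-1,-1,-1,-1]
}}

```text
t: 5.12
position: [0.5934, -0.1884, 0.106]
ee_rot: [0.0, 0.992, 0.125, 0.003]
force: [6.8, -0.6, 5.6]
grip_width: 0.0297
```

```bash
python3 g.py .5834 -.1914 .112
python3 - <<'E'
from plant import eyes
from fit import *
import cv2
s_=eyes.capture('scene')
cv2.imwrite('pics/s6.png',cv2.resize(s_[60:230,130:340],None,fx=3.5,fy=3.5,interpolation=cv2.INTER_CUBIC))
for th in(.6,.7,.8,.9):
    q=s.x[:4].copy();q[3]=th;p=proj('scene',world(q,'k'),s.x[15:22]);print(th,(p-[130,60])*3.5,world(q,'k'))
E
```

```text
t 5.1167 pos [ 0.5934 -0.1884  0.106 ] F [ 6.82 -0.58  5.55] w 0.0297 dq 0.004
dp [-0.35  0.02 -0.2 ]
rot [ 0.02 -0.08 -0.04]
0.6 [319.53356584 383.47506331] [ 0.56414676 -0.19628901  0.14928021]
0.7 [318.22392863 398.89835618] [ 0.5710782  -0.19448733  0.1438358 ]
0.8 [317.31753935 414.78061161] [ 0.57744896 -0.19283139  0.1377036 ]
0.9 [316.82880965 430.90840665] [ 0.58319538 -0.19133772  0.1309449 ]
```

View pics/s6.png

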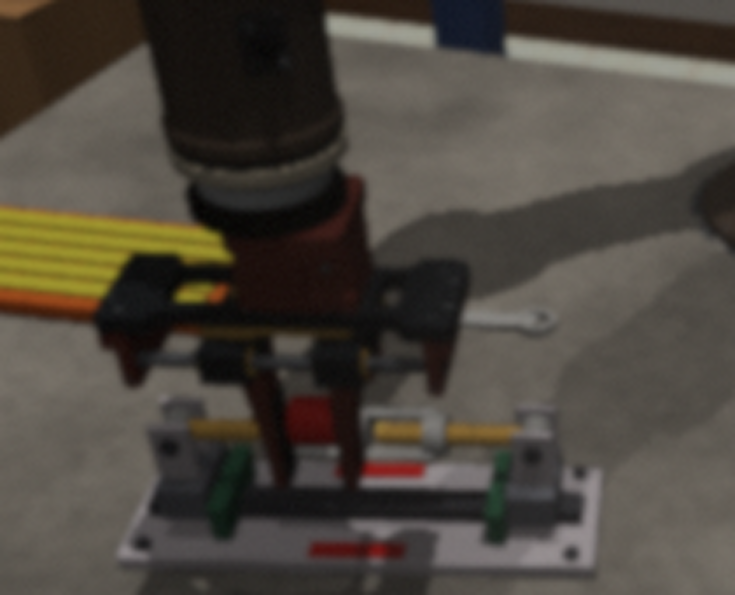

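>>> {"api": "send_rows", "payload": {
  "dp": [
    [0.07,0,0.12],
    [0.07,0,0.12],
    [0.07,0,0.12],
    [0,0,0],
    [0,0,0]
  ],
  "rotation": [
    [0,0,0],
    [0,0,0],
    [0,0,0],
    [0,0,0],
    [0,0,0]
  ],
  "jaw": [-1,-1,-1,-1,-1]
}}

```text
t: 5.58
position: [0.5986, -0.1872, 0.0984]
ee_rot: [0.001, 0.992, 0.124, 0.003]
force: [-6.0, 1.7, 32.6]
grip_width: 0.0296
```

```bash
python3 g.py .5834 -.1914 .112
python3 - <<'E'
from plant import eyes
import cv2
s_=eyes.capture('scene')
cv2.imwrite('pics/s7.png',cv2.resize(s_[60:230,130:340],None,fx=3.5,fy=3.5,interpolation=cv2.INTER_CUBIC))
E
```

```text
t 5.5833 pos [ 0.5986 -0.1872  0.0984] F [-6.04  1.73 32.61] w 0.0296 dq 0.004
dp [-0.52  0.01 -0.46]
rot [ 0.03 -0.07 -0.05]
```

View pics/s7.png

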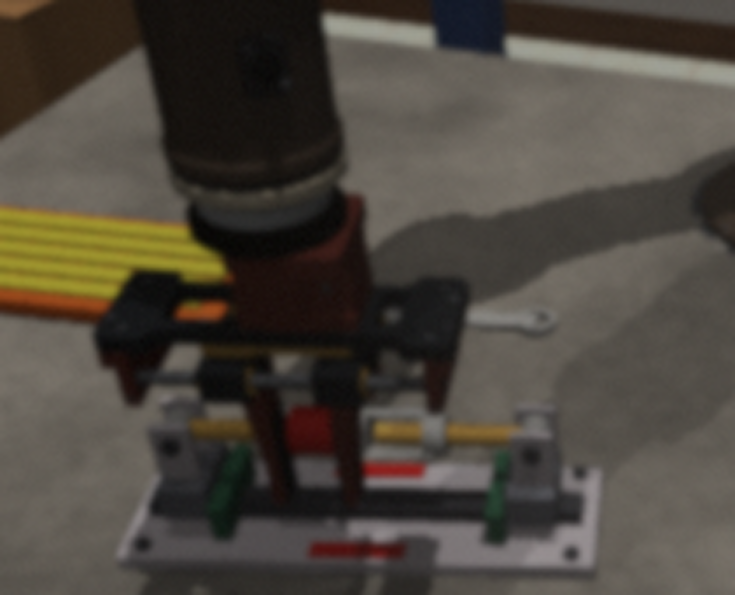

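>>> {"api": "send_rows", "payload": {
  "dp": [
    [0,0,0],
    [0,0,0],
    [0,0,0],
    [0,0,0],
    [0,0,0],
    [0,0,0],
    [0,0,0],
    [0,0,0]
  ],
  "rotation": [
    [0,0,0],
    [0,0,0],
    [0,0,0],
    [0,0,0],
    [0,0,0],
    [0,0,0],
    [0,0,0],
    [0,0,0]
  ],
  "jaw": [1,1,1,1,1,1,1,1]
}}

```text
t: 6.3
position: [0.5959, -0.1876, 0.0931]
ee_rot: [-0.0, 0.992, 0.124, -0.0]
force: [0.6, -0.6, 0.4]
grip_width: 0.0795
```

>>> {"api": "send_rows", "payload": {
  "dp": [
    [0,0,0],
    [0,0,0],
    [0,0,-0.3],
    [0,0,-0.6],
    [0,0,-0.9],
    [0,0,-0.9],
    [0,0,-0.9],
    [0,0,-0.9],
    [0,0,0],
    [0,0,0]
  ],
  "rotation": [
    [0,0,0],
    [0,0,0],
    [0,0,0],
    [0,0,0],
    [0,0,0],
    [0,0,0],
    [0,0,0],
    [0,0,0],
    [0,0,0],
    [0,0,0]
  ],
  "jaw": [1,1,1,1,1,1,1,1,1,1]
}}

```text
t: 7.13
position: [0.597, -0.1878, 0.2309]
ee_rot: [0.001, 0.992, 0.124, 0.002]
force: [-0.2, 0.0, -0.3]
grip_width: 0.0877
```

>>> {"api": "send_rows", "payload": {
  "dp": [
    [-0.8,0,-0.3],
    [-0.8,0,-0.3],
    [-0.8,0,-0.3],
    [-0.8,0,-0.3],
    [-0.8,0,-0.3],
    [-0.8,0,0],
    [0,0,0],
    [0,0,0],
    [0,0,0]
  ],
  "rotation": [
    [0,0,0],
    [0,0,0],
    [0,0,0],
    [0,0,0],
    [0,0,0],
    [0,0,0],
    [0,0,0],
    [0,0,0],
    [0,0,0]
  ],
  "jaw": [1,1,1,1,1,1,1,1,1]
}}

```text
t: 7.88
position: [0.4567, -0.2227, 0.2729]
ee_rot: [-0.0, 0.992, 0.124, -0.0]
force: [0.6, 0.3, -0.9]
grip_width: 0.0877
```

```bash
python3 g.py .5834 -.1914 .112
python3 - <<'E'
from plant import eyes
from fit import *
import cv2
s_=eyes.capture('scene');t=eyes.capture('top')
cv2.imwrite('pics/s8.png',cv2.resize(s_[120:300,140:520],None,fx=2.1,fy=2.1,interpolation=cv2.INTER_CUBIC));cv2.imwrite('pics/t8.png',t)
for th in(.6,.7,.8,.9):
    q=s.x[:4].copy();q[3]=th;print(th,proj('scene',world(q,'k'),s.x[15:22]))
def cen(im,ci):
    a=im.astype(int);c=a[...,ci];o=np.max(np.delete(a,ci,2),2);m=((c>50)&(o<.45*c if ci==2 else o<.6*c)).astype('uint8')
    k,l,st,ce=cv2.connectedComponentsWithStats(m)
    return [(st[i].tolist(),ce[i].round(1)) for i in range(1,k) if st[i,4]>40 and 120<ce[i][1]<290 and 150<ce[i][0]<520]
for n,im in(('s0',cv2.imread('pics/scene0.png')),('s8',s_)):
    for ci in(2,0): print(n,ci,cen(im,ci))
E
```

```text
t 7.8833 pos [ 0.4567 -0.2227  0.2729] F [ 0.61  0.33 -0.91] w 0.0877 dq 0.014
dp [4.35 0.03 5.36]
rot [-0.01  0.   -0.05]
0.6 [221.29530452 169.5643038 ]
0.7 [220.92112247 173.97095891]
0.8 [220.6621541  178.50874618]
0.9 [220.52251704 183.11668761]
s0 2 [([221, 136, 15, 12, 155], array([228.5, 141.2])), ([227, 192, 24, 4, 72], array([238.5, 193.9])), ([219, 215, 26, 4, 78], array([231.3, 216.9]))]
s0 0 [([423, 179, 18, 15, 188], array([431.1, 185.5])), ([405, 236, 27, 10, 92], array([418.5, 240.2])), ([395, 262, 29, 12, 119], array([409.2, 267.4]))]
s8 2 [([212, 175, 17, 14, 200], array([219.9, 181.5])), ([227, 193, 24, 3, 71], array([238.3, 194. ])), ([219, 215, 26, 4, 82], array([231.3, 216.8]))]
s8 0 [([423, 179, 18, 15, 186], array([431.1, 185.4])), ([405, 236, 27, 10, 91], array([418.9, 240.4])), ([395, 262, 29, 12, 121], array([409. , 267.3]))]
```

View pics/s8.png

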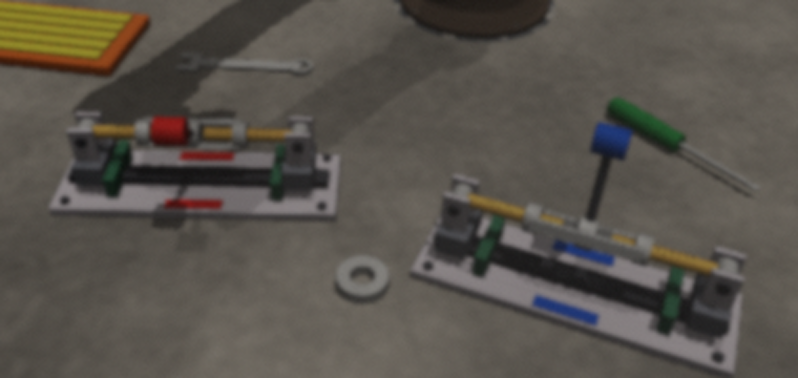

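Run:
```python
import cv2
t=cv2.imread('pics/t8.png')
cv2.imwrite('pics/t8c.png',cv2.resize(t[170:280,340:510],None,fx=4.7,fy=4.7,interpolation=cv2.INTER_CUBIC))
from fit import *
for th in(.5,.7,.9):
    q=s.x[:4].copy();q[3]=th;print(th,(proj('top',world(q,'k'),s.x[8:15])-[340,170])*4.7)
```

```text
0.5 [456.26851923 163.07190125]
0.7 [438.34569151 129.23967323]
0.9 [420.70446414 102.97627975]
```

View pics/t8c.png

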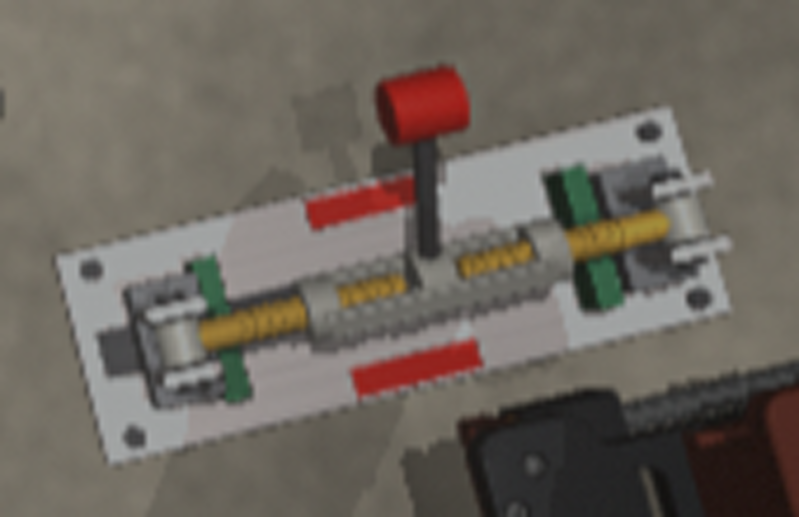

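The knob is at crop (423,104), which matches 0.9 rad (predicted (421,103)). Both carriages are against the green stops, and the gripper is clear.

```bash
python3 -c "
from plant import sign_off
print(sign_off())"
```

```text
the job is handed in; nothing more can be done
None
```

I pinched the red knob by its ends and swung it about 1.28 rad away from the robot, until the force rose to about 33 N at the stop. I then opened the gripper, lifted clear and handed the job in at about 8 s of the 38 s allowed.

**Red turnbuckle:** after release, the top camera puts the knob at about 0.9 rad, the drawn-in stop, with both carriages at the green stops. The scene camera reads slightly less, roughly 0.87 to 0.9 rad, still well above the 0.7 rad needed. I did not measure the turn speed; the knob was free of the gripper in the last pictures.

**Blue knob:** its blob centre in the scene picture moved by no more than 0.1 pixel between the start and the end.

**Robot:** it touched nothing at the end, standing 5 cm or more clear with the force near zero.

**Disagreement:** at first the two cameras differed by about 7 to 11 mm on the plate corners. A fit with small lens distortion brought them together, and the fingertips then appeared where that fit predicted, to within about a pixel.

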